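# Swing the parts funnel over the round tin and clamp it

### The job

With a light fingertip push on its tiller or arm, swing the funnel round until its spout is centred over the empty round tin, then push the clamp handle on top of the post clockwise (seen from above) as far as it goes. Only push: do not clutch or shove the arm, lift nothing, and leave the tin, the bins and all other things on the bench where they stand.

Things in the scene. Friction and masses are not known exactly. Their poses are not given: they have to be found in the camera images.
- stand: Filling stand fixed to the bench: grey round foot 116 mm across and 20 mm high, with a post 30 mm thick. Origin on the post's axis at bench height; its x axis is the middle direction of the arm's swing (the funnel's way) and may be turned up to 0.25 rad from the world's x.
- swing_arm: Steel arm turning about the post's axis, 1.5 rad either way from the stand's x axis; friction 0.15 N m plus 0.15 N m per rad/s (1 to 2 N at the tiller), stays where left. Origin on the axis, 100 mm above the bench; its x axis points to the funnel. Hub 42 mm across, 102 to 146 mm above the bench. The funnel is carried by a bar 16 mm wide, 104 to 116 mm above the bench.
- spout (a point): Centre of the funnel's spout outlet (28 mm across), 85 mm above the bench, 165 mm from the post's axis. The conical metal funnel above it is 80 mm wide at the rim, 145 mm above the bench.
- tiller_end (a point): End of the tiller, a plain flat-sided bar on the far end from the funnel, 12 mm wide and 14 mm high (130 to 144 mm above the bench). This point is on its middle line, 150 mm from the post's axis, 137 mm above the bench. Nothing under its outer part is taller than 40 mm.
- clamp (a joint): Turn of the clamp handle in rad: 0 fully loose, growing as it turns clockwise seen from above, 1.5 at its stop (fully clamped). Starts between 0 and 0.3; about 0.1 N m of friction, stays where it is left. Clamping does not change how the arm turns.
- clamp_end (a point): Outer end of the clamp handle, 75 mm from the post's axis, 171 mm above the bench: a black bar 10 mm wide, 12 mm high (165 to 177 mm above the bench) on a black 28 mm hub (150 to 178 mm) on top of the post. Loose, it points ahead and left as seen from the robot (1.05 rad left of the stand's x axis); clamped, ahead and right (0.45 rad right of it).
- tin: The empty round tin: shallow open metal tin, 112 mm across, 45 mm high, loose. Origin: centre of its underside. It takes any of three places about 165 mm from the post's axis (up to about 10 mm off), the bins the other two: straight along the stand's x axis or 1.05 rad to either side.
- bin_a: Loose open rectangular steel parts bin, 110 x 90 mm, 50 mm high, blue front with a paper label, brass rods inside. Origin: centre of its underside. Leave alone.
- bin_b: The same bin with steel discs inside. Leave alone.
- cork: Loose bottle cork, standing, 30 mm across, 38 mm high, between robot and post; origin centre of underside. Leave alone.
- crayon: Loose black marking crayon, lying, about 100 mm long, 11 mm thick, between robot and post; origin under its middle. Leave alone.
- spool: Loose spool of steel wire, standing, 56 mm across, 80 mm high, on the right; origin centre of underside. Leave alone.
- brush: Loose bench brush, lying, on the left; origin under its middle. Leave alone.
- bottle: Loose green glass bottle, standing, 72 mm across, 230 mm high, far right; origin centre of underside. Leave alone.
Things that resemble listed ones, but are neither listed nor needed, are in the scene too. What is shaped like the tin but brown, red or turquoise is not meant.

How it is judged:
By the outcome, as a careful person would: the job done as asked, in the order asked, and still so for the second after the job is handed in, with the robot touching nothing.
It also fails if it takes over 56 s, if anything falls off the work surface, if the arm or the gripper's body presses on something with over 40 N, if the wrist force passes 120 N, or if a joint passes its speed limit or range.

### The arm

A 7-joint arm with a two-finger parallel gripper is mounted at the origin on the work surface. World frame = base frame: x ahead of the robot, y to its left, z up, the work surface at z = 0. Lengths are in mm, angles in degrees, forces in N, time in s.
With the tool pointing down it reaches from about 425 to 825 mm from the base axis. Payload 3.6 kg.
Tool frame: the origin (TCP) lies between the finger pads; the fingertips stand 19 mm ahead of it and the grasp point (between the pads) is the TCP (r.nose_length is the distance from the TCP to the fingertips, in mm); z points along the fingers, y is the line along which they close (so a half turn about z gives the same grasp; the last joint's range is limited). The gripper opens to 93 mm and grips with 3 to 60 N. Pads are 15 mm wide; open, the fingers measure 128 mm over their backs; the gripper's body (75 mm by 188 mm) begins 65 mm behind the grasp point.
Start: joints at [-65.747, 35.231, -0.722, 81.555, 0.464, 63.22, -2.315], TCP at [282.573, 585.332, 203.44] pointing down, gripper open.
Joint ranges: [-178.69, 178.69], [-17.37, 117.87], [-77.05, 75.6], [15.02, 138.74], [-78.02, 258.01], [0.78, 113.62], [-162.83, 162.83]. Speed limits (degrees/s): [159.86, 159.86, 180, 180, 180, 180, 180].

### API

Orientations are given as a 3x3 rotation matrix whose columns are the frame's x, y, z axes.
In Python, from workcell import r, eyes gives the robot as it stands. The module is installed in compiled form; this text tells all that it offers.
- The arm moves only by the tool send_rows, never from a script. Its argument "increments" is a list of rows, each a list of 3 entries, a list of its own where there are three numbers: the shift along the tool's x, y, z in m, then the turn, a rotation vector about the tool's x, y, z in degrees, then the closure, from -1 (fully open) to 1 (shut). A call has 1 to 20 rows; each row is the pose to reach, as a shift and turn from the pose commanded when the call began, along the tool's axes at that moment; what a row does not reach only later rows make up. A row lasts 1/12 s, in which the tool goes at most 41.7 mm and 7.16 degrees, less where a joint would pass 70% of its speed; a pose out of reach is approached as far as the arm can. A call with a gripper value outside its range is refused whole. The fingers move at their own pace and stop on an object; "force" is the grip in N (left out, the last holds). Time passes only in rows, so rows that repeat a pose let the fingers close. It gives the time, the measured TCP pose, the force, the opening and the grip force at its end, in the units of the state.
- r.get_obs(): the state, without advancing time (a new reading comes with each control period).
- eyes.grab_frame(name): name is "scene" or "top"; returns a dict with "pixels" (420x560x3 uint8, blue, green, red), "K" (3x3 intrinsics, pixels), "k1" (the pictures are not rectified: a ray, as slopes to the right and down, at radius r is drawn at 1 + k1 r^2 times it, then the intrinsics apply), "rvec" (rotation vector, rad) and "tvec" (3), from world to camera coordinates, as OpenCV has them. Camera axes: x right, y down, z forward; pixel columns grow to the right and rows downward; lengths in mm; the calibration is good to about 2 mm. A picture is of the moment at which its call begins. There is no depth.
- r.sign_off(): hands the job in; it is judged then, once.
The state is a dict: "t": time; "qpos": joint angles; "joint_vel": joint speeds; "joint_efforts": joint torques, N m; "position": TCP position; "ee_rot": TCP orientation; "wrist_force": force on the tool from outside, world axes, zero at the start; "wrist_torque": the same for the moment, N m; "grip_width": finger opening in mm; "finger_force": force on a finger pad.
Only numpy, scipy, OpenCV 4.12 (cv2) and the standard library are available. Lean on these libraries where they do the work, as an engineer would, in place of code of your own. Each camera call takes 0.05 s, during which the arm holds its last target. There are 200 camera calls.

## Working session

There is one attempt and no reset: what is moved stays moved. The work goes in short steps, Python scripts to look and compute and a tool call to move; the robot and the scene stay as the last step left them, time stands still between calls to the robot, and variables do not carry over. Pictures are saved under pics/ and viewed, at most 12 in all, crops included, and the job is handed in when it is done.

Besides the shell and the picture viewer there is one more tool, called after ">>>" by a JSON object that holds its "name" and its "arguments", one argument or row to a line. send_rows: Moves the arm, as the interface text tells. Its arguments: {"type":"object","properties":{"increments":{"type":"array"},"force":{"type":"number"}},"required":["increments"]}

```bash
mkdir -p pics; cat > h.py <<'E'
import numpy as np, cv2
from workcell import r, eyes
def cam(f):
    R,_=cv2.Rodrigues(np.array(f["rvec"],float)); t=np.array(f["tvec"],float).ravel()
    return np.array(f["K"],float),float(f["k1"]),R,t
def ray(f,uv):
    K,k1,R,t=cam(f)
    p=cv2.undistortPoints(np.array([[uv]],float),K,np.array([k1,0,0,0.]))[0,0]
    return -R.T@t, R.T@np.array([p[0],p[1],1.])
def onz(f,uv,z):
    c,d=ray(f,uv); return c+d*(z-c[2])/d[2]
def px(f,P):
    K,k1,R,t=cam(f)
    return cv2.projectPoints(np.array(P,float).reshape(-1,1,3),np.array(f["rvec"],float),t,K,np.array([k1,0,0,0.]))[0][:,0]
E
python3 - <<'E'
from h import *
for n in("scene","top"):
    f=eyes.grab_frame(n); cv2.imwrite(f"pics/{n}0.png",f["pixels"]); c=cam(f); print(n,c[0].round(1).tolist(),c[1],(-c[2].T@c[3]).round())
o=r.get_obs(); print(o["ee_rot"],o["grip_width"],r.nose_length)
E
```

```text
scene [[530.2, 0.0, 283.4], [0.0, 530.2, 211.6], [0.0, 0.0, 1.0]] 0.0637059072636716 [1243.  625. 1164.]
top [[452.7, 0.0, 273.4], [0.0, 452.7, 214.2], [0.0, 0.0, 1.0]] -0.08067689980344175 [ 499.   -6. 1219.]
[[-9.00574945e-01  4.34699767e-01 -9.38950207e-04]
 [ 4.34700778e-01  9.00572599e-01 -2.05613139e-03]
 [-4.82070059e-05 -2.25986279e-03 -9.99997445e-01]] 92.78830671774078 19.0
```

View pics/scene0.png

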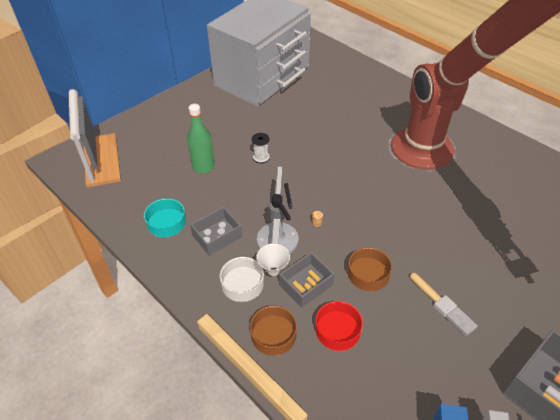

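View pics/top0.png

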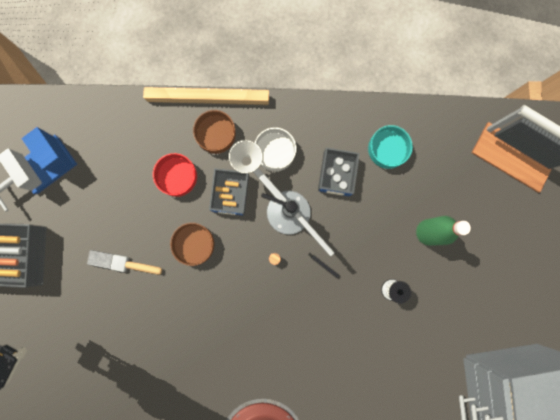

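Scene: the white funnel is at (246,157) in the top view and the tiller end at about (330,252). Round tin-like things (top pixels) are the whitish metal tin (276,150), the browns (214,131) and (193,245), red (175,175) and turquoise (390,148). By the description it is the uncoloured one at (276,150), in the middle place. I'll check this in one crop.

```bash
python3 - <<'E'
from h import *
f=eyes.grab_frame("top"); im=f["pixels"]
c=im[110:270,200:370]; cv2.imwrite("pics/crop0.png",cv2.resize(c,None,fx=3.7,fy=3.7,interpolation=cv2.INTER_CUBIC))
s=eyes.grab_frame("scene")["pixels"][160:310,190:350]; cv2.imwrite("pics/crop1.png",cv2.resize(s,None,fx=3.9,fy=3.9,interpolation=cv2.INTER_CUBIC))
E
```

```text
(no output)
```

View pics/crop0.png

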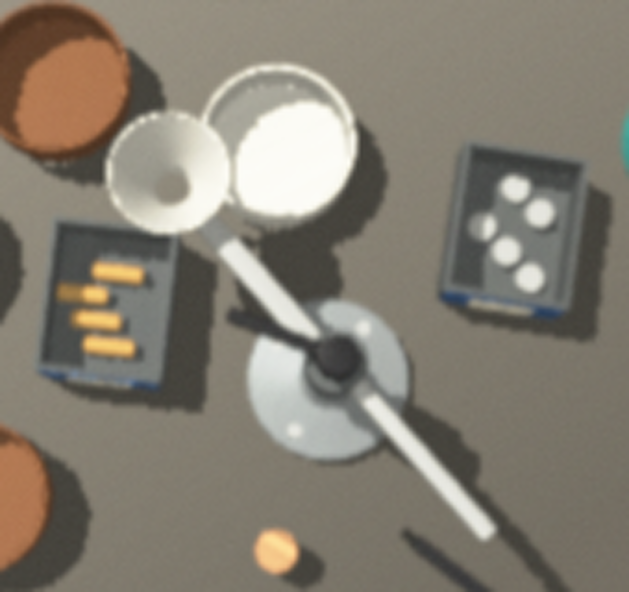

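View pics/crop1.png

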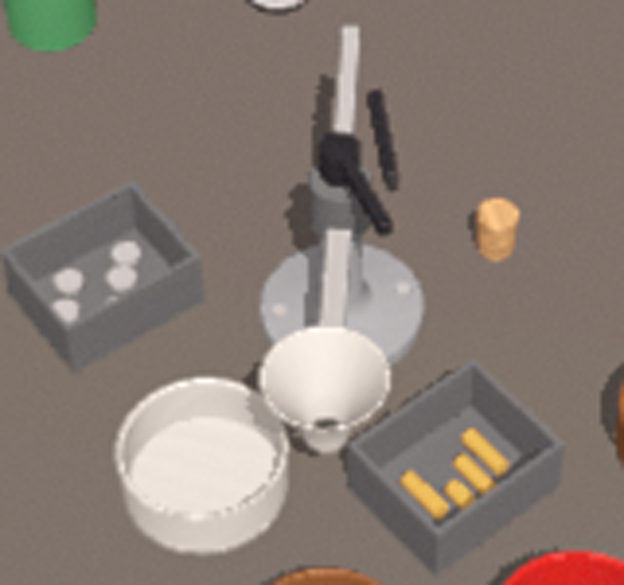

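The crop shows an empty, shallow, whitish tin (276,148) beside the funnel (245,156). The clamp handle points ahead and left, with its end at about (263,195). The hub is at (291,207) and the tiller end at (331,254). Next I'll convert these to positions.

```bash
python3 - <<'E'
from h import *
f=eyes.grab_frame("top"); g=eyes.grab_frame("scene")
def q(n,x,y,z):
    P=onz(f,((x+.5)/3.7-.5+200,(y+.5)/3.7-.5+110),z); print(n,P.round(1)); return P[:2]
def q2(n,x,y,z):
    P=onz(g,((x+.5)/3.9-.5+190,(y+.5)/3.9-.5+160),z); print(n,P.round(1)); return P[:2]
foot=q("foot",329,380,20);hub=q("hub",339,357,178);tin=q("tin",280,141,45);fu=q("fun",168,172,145);te=q("till",487,533,144);ce=q("clamp",232,316,171)
q("tin left",203,141,45);q("tin right",356,141,45);A=q("binA",110,303,50);B=q("binB",515,230,50)
q("cork",276,550,38)
q2("tin s",203,450-0,45); q2("tinrim s",203,443,45); q2("foot s",343,304,20); q2("fun s",325,388,145); q2("till s",350,28,144);q2("clamp s",386,225,171)
for c in(foot,hub):
  for n,p in(("tin",tin),("fun",fu),("till",te),("clamp",ce),("A",A),("B",B)):
    d=p-c; print(n,np.hypot(*d).round(1),np.degrees(np.arctan2(d[1],d[0])).round(1))
# tin contour fit
im=f["pixels"].astype(int); 
E
```

```text
foot [605.2 -52.3  20. ]
hub [605.8 -52.1 178. ]
tin [773.1 -12.1  45. ]
fun [727.   60.8 145. ]
till [ 498.6 -151.4  144. ]
clamp [630.5  15.7 171. ]
tin left [771.5  42.8  45. ]
tin right [774.8 -66.4  45. ]
binA [652.4 104.3  50. ]
binB [ 713.  -180.3   50. ]
cork [482.7 -17.5  38. ]
tin s [778.6  -3.7  45. ]
tinrim s [774.9  -7.8  45. ]
foot s [615.  -42.1  20. ]
fun s [736.9  70.3 145. ]
till s [ 505.1 -147.3  144. ]
clamp s [633.8  18.8 171. ]
tin 172.7 13.5
fun 166.2 42.9
till 145.5 -137.1
clamp 72.6 69.6
A 163.6 73.2
B 167.3 -49.9
tin 172.0 13.4
fun 165.6 42.9
till 146.1 -137.2
clamp 72.1 70.0
A 163.1 73.4
B 167.2 -50.1
```

```bash
cat >> h.py <<'E'
C=np.array([605.5,-52.2])
def goal(a,rho,off,z,xs=1):
    """finger behind a bar at angle a (deg), pushing clockwise; tool x = xs*push direction"""
    u=np.array([np.cos(np.radians(a)),np.sin(np.radians(a))]); d=np.array([u[1],-u[0]])
    return np.r_[C+rho*u-off*d,z], np.degrees(np.arctan2(xs*d[1],xs*d[0]))
def rel(g,o=None):
    o=o or r.get_obs(); R=np.array(o["ee_rot"]); P,yaw=g
    sh=R.T@(P-np.array(o["position"]))/1000
    y=np.radians(yaw); X=np.array([np.cos(y),np.sin(y),0]); Z=np.array([0,0,-1.])
    G=np.c_[X,np.cross(Z,X),Z]
    rv=np.degrees(cv2.Rodrigues(R.T@G)[0].ravel())
    return sh.round(4).tolist(),rv.round(2).tolist(),P.round(1).tolist()
E
python3 - <<'E'
from h import *
a=-137.1
print(rel(goal(a,120,45,240)))
E
```

```text
([-0.5663, -0.5616, -0.0365], [-0.05, 0.01, 21.33], [548.2, -166.9, 240.0])
```

>>> {"name": "send_rows", "arguments": {
  "increments": [
    [[0,0,-0.04],[0,0,0],1],
    [[-0.04,-0.04,-0.04],[0,0,2],1],
    [[-0.566,-0.562,-0.0365],[0,0,21.3],1],
    [[-0.566,-0.562,-0.0365],[0,0,21.3],1],
    [[-0.566,-0.562,-0.0365],[0,0,21.3],1],
    [[-0.566,-0.562,-0.0365],[0,0,21.3],1],
    [[-0.566,-0.562,-0.0365],[0,0,21.3],1],
    [[-0.566,-0.562,-0.0365],[0,0,21.3],1],
    [[-0.566,-0.562,-0.0365],[0,0,21.3],1],
    [[-0.566,-0.562,-0.0365],[0,0,21.3],1],
    [[-0.566,-0.562,-0.0365],[0,0,21.3],1],
    [[-0.566,-0.562,-0.0365],[0,0,21.3],1],
    [[-0.566,-0.562,-0.0365],[0,0,21.3],1],
    [[-0.566,-0.562,-0.0365],[0,0,21.3],1],
    [[-0.566,-0.562,-0.0365],[0,0,21.3],1],
    [[-0.566,-0.562,-0.0365],[0,0,21.3],1],
    [[-0.566,-0.562,-0.0365],[0,0,21.3],1],
    [[-0.566,-0.562,-0.0365],[0,0,21.3],1],
    [[-0.566,-0.562,-0.0365],[0,0,21.3],1],
    [[-0.566,-0.562,-0.0365],[0,0,21.3],1]
  ]
}}

```text
t: 1.97
position: [546.4, -163.1, 240.1]
ee_rot: [[-0.681, 0.732, 0.0], [0.732, 0.681, 0.0], [-0.0, 0.0, -1.0]]
wrist_force: [1.4, 0.3, 0.1]
grip_width: 0.6
finger_force: 0.0
```

>>> {"name": "send_rows", "arguments": {
  "increments": [
    [[0,0,0.03],[0,0,0],1],
    [[0,0,0.06],[0,0,0],1],
    [[0,0,0.09],[0,0,0],1],
    [[0,0,0.099],[0,0,0],1],
    [[0,0,0.099],[0,0,0],1],
    [[0,0,0.099],[0,0,0],1]
  ]
}}

```text
t: 2.47
position: [546.5, -161.3, 141.6]
ee_rot: [[-0.681, 0.732, 0.001], [0.732, 0.681, -0.0], [-0.001, 0.0, -1.0]]
wrist_force: [0.4, -0.1, 0.4]
grip_width: 0.4
finger_force: 0.0
```

```bash
python3 - <<'E'
from h import *
o=r.get_obs(); print(o["t"],np.round(o["position"],1))
f=eyes.grab_frame("top"); cv2.imwrite("pics/t2.png",cv2.resize(f["pixels"][110:300,200:400],None,fx=3,fy=3,interpolation=cv2.INTER_CUBIC))
for off in (45,20,13.5): print(off,rel(goal(-137.1,120,off,141)))
for k in range(1,15): print(rel(goal(-137.1-2*k,120,13.5,141)))
E
```

```text
2.4667 [ 546.5 -161.3  141.6]
45 ([-0.0046, -0.0029, 0.0016], [0.08, 0.15, 0.05], [548.2, -166.9, 141.0])
20 ([0.0204, -0.0029, 0.0015], [0.08, 0.15, 0.05], [531.2, -148.5, 141.0])
13.5 ([0.0269, -0.0029, 0.0015], [0.08, 0.15, 0.05], [526.8, -143.8, 141.0])
([0.0311, -0.0033, 0.0015], [0.09, 0.15, 2.05], [523.6, -141.0, 141.0])
([0.0353, -0.0035, 0.0015], [0.09, 0.15, 4.05], [520.6, -138.1, 141.0])
([0.0395, -0.0036, 0.0015], [0.09, 0.15, 6.05], [517.6, -135.0, 141.0])
([0.0438, -0.0036, 0.0015], [0.09, 0.15, 8.05], [514.8, -131.9, 141.0])
([0.048, -0.0034, 0.0015], [0.1, 0.14, 10.05], [512.1, -128.7, 141.0])
([0.0522, -0.0031, 0.0014], [0.1, 0.14, 12.05], [509.5, -125.4, 141.0])
([0.0564, -0.0026, 0.0014], [0.1, 0.14, 14.05], [507.0, -122.0, 141.0])
([0.0605, -0.0019, 0.0014], [0.1, 0.14, 16.05], [504.6, -118.5, 141.0])
([0.0647, -0.0012, 0.0014], [0.11, 0.14, 18.05], [502.3, -115.0, 141.0])
([0.0688, -0.0002, 0.0014], [0.11, 0.14, 20.05], [500.2, -111.3, 141.0])
([0.0729, 0.0008, 0.0014], [0.11, 0.13, 22.05], [498.2, -107.6, 141.0])
([0.0769, 0.002, 0.0014], [0.11, 0.13, 24.05], [496.3, -103.8, 141.0])
([0.0809, 0.0034, 0.0014], [0.12, 0.13, 26.05], [494.6, -100.0, 141.0])
([0.0848, 0.0049, 0.0014], [0.12, 0.13, 28.05], [493.0, -96.1, 141.0])
```

View pics/t2.png

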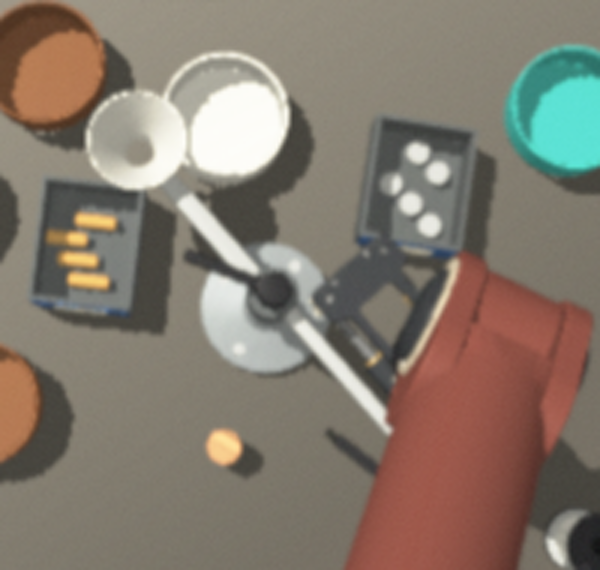

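The closed gripper stands behind the tiller with its bar free, and the tin and bins are untouched. Now I'll push about 22° and then re-measure.

>>> {"name": "send_rows", "arguments": {
  "increments": [
    [[0.01,-0.002,0.0],[0,0,0],1],
    [[0.018,-0.003,0.0],[0,0,0],1],
    [[0.023,-0.003,0.0],[0,0,0],1],
    [[0.027,-0.003,0.0],[0,0,0],1],
    [[0.0311,-0.0033,0.0],[0,0,2],1],
    [[0.0353,-0.0035,0.0],[0,0,4],1],
    [[0.0395,-0.0036,0.0],[0,0,6],1],
    [[0.0438,-0.0036,0.0],[0,0,8],1],
    [[0.048,-0.0034,0.0],[0,0,10],1],
    [[0.0522,-0.0031,0.0],[0,0,12],1],
    [[0.0564,-0.0026,0.0],[0,0,14],1],
    [[0.0605,-0.0019,0.0],[0,0,16],1],
    [[0.0647,-0.0012,0.0],[0,0,18],1],
    [[0.0668,-0.0007,0.0],[0,0,19],1],
    [[0.0688,-0.0002,0.0],[0,0,20],1],
    [[0.0708,0.0003,0.0],[0,0,21],1],
    [[0.0708,0.0003,0.0],[0,0,21],1],
    [[0.0708,0.0003,0.0],[0,0,21],1]
  ]
}}

```text
t: 4.02
position: [498.1, -109.2, 141.1]
ee_rot: [[-0.374, 0.927, 0.0], [0.927, 0.374, -0.0], [-0.0, 0.0, -1.0]]
wrist_force: [0.1, 0.2, 0.7]
grip_width: 0.4
finger_force: 0.0
```

```bash
python3 - <<'E'
from h import *
o=r.get_obs(); print(o["t"],np.round(o["position"],1),np.round(o["wrist_force"],1))
f=eyes.grab_frame("top"); cv2.imwrite("pics/t3.png",cv2.resize(f["pixels"][110:270,200:370],None,fx=3.7,fy=3.7,interpolation=cv2.INTER_CUBIC))
E
```

```text
4.0167 [ 498.1 -109.2  141.1] [0.1 0.2 0.7]
```

View pics/t3.png

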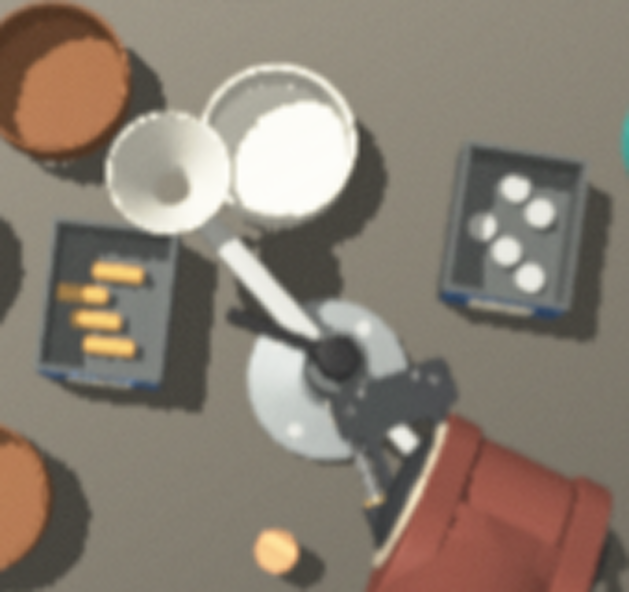

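```bash
python3 - <<'E'
from h import *
o=r.get_obs(); P=np.array(o["position"]);R=np.array(o["ee_rot"])
f=eyes.grab_frame("top");g=eyes.grab_frame("scene")
pt=[P,P+19*R[:,2],P-65*R[:,2],P-65*R[:,2]+90*R[:,1],P-65*R[:,2]-90*R[:,1]]
print(((px(f,pt)-[200,110])*3.7).round()); a=px(g,pt);print(a.round(), o["t"])
print(((a-[190,100])*3.5).round())
cv2.imwrite("pics/s4.png",cv2.resize(g["pixels"][100:260,190:400],None,fx=3.5,fy=3.5,interpolation=cv2.INTER_CUBIC))
E
```

```text
[[420. 531.]
 [417. 531.]
 [430. 531.]
 [378. 392.]
 [483. 672.]]
[[291. 173.]
 [291. 178.]
 [291. 156.]
 [277. 178.]
 [304. 135.]] 4.0667
[[353. 256.]
 [353. 273.]
 [354. 195.]
 [305. 271.]
 [399. 124.]]
```

View pics/s4.png

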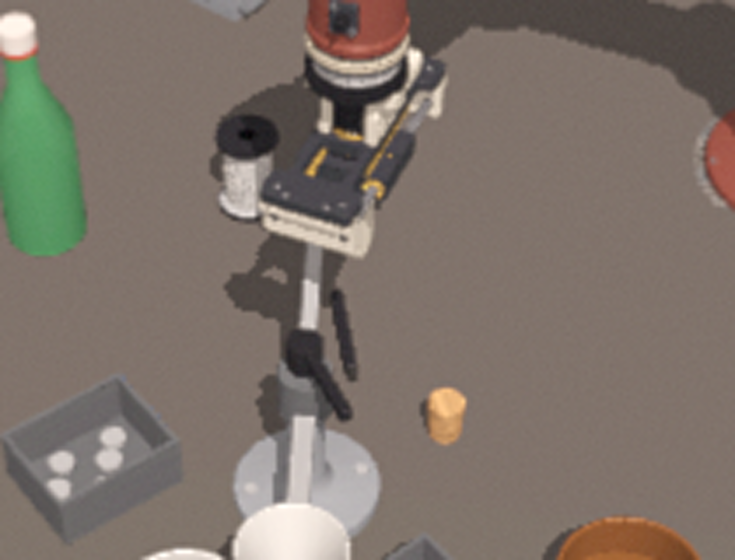

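The funnel has not moved, and no force was felt, so the fingertips passed over the tiller. In the scene crop the gripper body sits higher (about (315,242)) than the reported pose predicts (305,271). I'll raise, go back behind the tiller, and check the height by triangulation.

```bash
python3 - <<'E'
from h import *
print(rel(goal(-137.1,120,60,190)))
E
```

```text
([-0.086, 0.0305, -0.049], [-0.0, 0.01, -20.98], [558.4, -177.8, 190.0])
```

>>> {"name": "send_rows", "arguments": {
  "increments": [
    [[0,0,-0.025],[0,0,0],1],
    [[0,0,-0.049],[0,0,0],1],
    [[-0.03,0.01,-0.049],[0,0,-7],1],
    [[-0.06,0.02,-0.049],[0,0,-14],1],
    [[-0.086,0.0305,-0.049],[0,0,-21],1],
    [[-0.086,0.0305,-0.049],[0,0,-21],1],
    [[-0.086,0.0305,-0.049],[0,0,-21],1],
    [[-0.086,0.0305,-0.049],[0,0,-21],1]
  ]
}}

```text
t: 4.83
position: [557.7, -177.0, 189.5]
ee_rot: [[-0.68, 0.733, -0.002], [0.733, 0.68, 0.001], [0.002, -0.0, -1.0]]
wrist_force: [-1.3, -0.2, -0.4]
grip_width: 0.6
finger_force: 0.0
```

```bash
python3 - <<'E'
from h import *
o=r.get_obs(); P=np.array(o["position"]);R=np.array(o["ee_rot"]);print(P.round(1),o["wrist_force"])
f=eyes.grab_frame("top");g=eyes.grab_frame("scene")
pt=[P,P+19*R[:,2]]+[P-65*R[:,2]+a*37*R[:,0]+b*94*R[:,1] for a in(1,-1) for b in(1,-1)]
print(px(f,pt).round(),px(g,pt).round())
a=cv2.resize(f["pixels"][130:330,240:440],(400,400),interpolation=cv2.INTER_CUBIC)
b=cv2.resize(g["pixels"][80:280,180:380],(400,400),interpolation=cv2.INTER_CUBIC)
for im,ff,of in((a,f,[240,130]),(b,g,[180,80])):
    for i,p in enumerate(px(ff,pt)): 
        x=((p-of)*2).astype(int); cv2.circle(im,tuple(map(int,x)),3,(0,255,0) if i==1 else (0,0,255) if i==0 else (255,255,0),1)
cv2.imwrite("pics/c5.png",np.hstack([a,b]))
np.savez("v.npz",f=f["pixels"],g=g["pixels"])
E
```

```text
[ 557.7 -177.   189.5] [-1.34081841 -0.18442154 -0.43114578]
[[346. 228.]
 [344. 229.]
 [309. 205.]
 [367. 271.]
 [334. 182.]
 [393. 248.]] [[258. 159.]
 [258. 164.]
 [268. 166.]
 [273. 118.]
 [239. 165.]
 [246. 117.]]
```

View pics/c5.png

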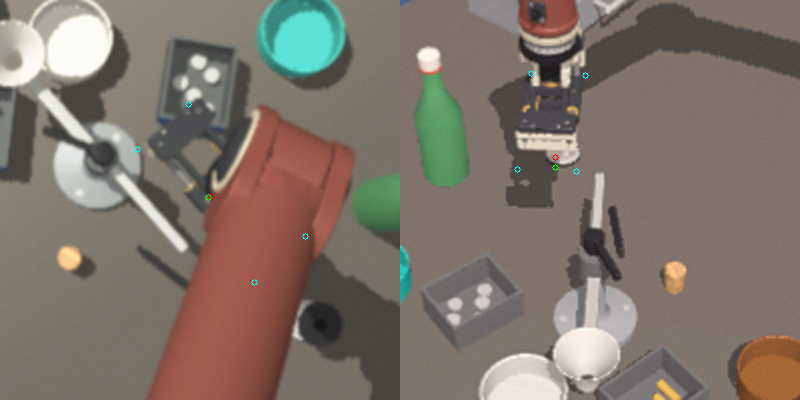

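Fingers are hidden behind the body in the scene view. The body appears about 25–30 mm higher there than the reported pose: bottom edge (517..577,148) against the predicted y≈170. I'll go 30 mm lower, where nothing under the tiller is tall, and push again while watching the force.

>>> {"name": "send_rows", "arguments": {
  "increments": [
    [[0,-0.002,0.03],[0,0,0],1],
    [[0,-0.004,0.06],[0,0,0],1],
    [[0,-0.005,0.078],[0,0,0],1],
    [[0,-0.005,0.078],[0,0,0],1],
    [[0.015,-0.005,0.078],[0,0,0],1],
    [[0.03,-0.005,0.078],[0,0,0],1],
    [[0.038,-0.005,0.078],[0,0,0],1],
    [[0.044,-0.005,0.078],[0,0,0],1],
    [[0.05,-0.005,0.078],[0,0,0],1],
    [[0.054,-0.005,0.078],[0,0,3],1],
    [[0.058,-0.005,0.078],[0,0,5],1]
  ]
}}

```text
t: 5.85
position: [516.5, -139.6, 113.2]
ee_rot: [[-0.612, 0.791, 0.004], [0.791, 0.612, -0.002], [-0.004, 0.002, -1.0]]
wrist_force: [0.4, -0.9, 0.6]
grip_width: 0.6
finger_force: 0.9
```

```bash
python3 - <<'E'
from h import *
o=r.get_obs(); print(o["t"],np.array(o["position"]).round(1),np.round(o["wrist_force"],2))
f=eyes.grab_frame("top")["pixels"]; v=np.load("v.npz")["f"]
d=cv2.absdiff(f,v).max(2); print("funnel diff",(d[135:200,225:280]>40).sum(), "clamp/post",(d[185:230,255:285]>40).sum())
E
```

```text
5.85 [ 516.5 -139.6  113.2] [ 0.41 -0.9   0.62]
funnel diff 752 clamp/post 122
```

Contact is made and the funnel is moving. I'll set up a numeric measurement of the funnel rim.

```bash
cat >> h.py <<'E'
def funnel(f):
    im=cv2.resize(f["pixels"][110:230,215:315],None,fx=4,fy=4,interpolation=cv2.INTER_CUBIC)
    c=cv2.HoughCircles(cv2.medianBlur(im[...,1],5),cv2.HOUGH_GRADIENT_ALT,1.5,8,param1=200,param2=.6,minRadius=56,maxRadius=90)
    out=[]
    for x,y,rad in (c[0] if c is not None else []):
        uv=((x+.5)/4-.5+215,(y+.5)/4-.5+110); k=145 if rad<74 else 45; P=onz(f,uv,k)[:2]; d=P-C
        out.append((np.round(uv,1).tolist(),round(float(rad/4),1),k,P.round(1).tolist(),round(float(np.hypot(*d)),1),round(float(np.degrees(np.arctan2(d[1],d[0]))),1)))
    return out
E
python3 - <<'E'
from h import *
f=eyes.grab_frame("top"); 
for x in funnel(f): print(x)
f["pixels"]=np.load("v.npz")["f"]; print("before")
for x in funnel(f): print(x)
for k in range(0,27,2): print(k,rel(goal(-141.7-k,122,13.5,111)))
E
```

```text
([275.0, 149.0], 20.9, 45, [769.7, -11.4], 169.2, 14.0)
([250.60000610351562, 150.89999389648438], 16.6, 145, [740.3, 47.7], 167.8, 36.6)
before
([246.10000610351562, 155.8000030517578], 16.8, 145, [728.0, 58.2], 164.9, 42.0)
([273.8999938964844, 147.89999389648438], 21.5, 45, [772.6, -8.3], 172.8, 14.7)
([278.3999938964844, 152.39999389648438], 17.7, 145, [738.6, -19.3], 137.1, 13.9)
([278.3999938964844, 152.39999389648438], 15.5, 145, [738.6, -19.3], 137.1, 13.9)
0 ([-0.0012, 0.002, 0.0019], [0.05, 0.11, -0.36], [518.1, -138.4, 111.0])
2 ([0.0031, 0.0016, 0.0019], [0.06, 0.11, 1.64], [515.2, -135.3, 111.0])
4 ([0.0074, 0.0013, 0.0019], [0.06, 0.11, 3.64], [512.3, -132.1, 111.0])
6 ([0.0116, 0.0012, 0.0019], [0.06, 0.11, 5.64], [509.6, -128.8, 111.0])
8 ([0.0159, 0.0012, 0.0018], [0.06, 0.1, 7.64], [507.0, -125.4, 111.0])
10 ([0.0202, 0.0013, 0.0018], [0.06, 0.1, 9.64], [504.5, -121.9, 111.0])
12 ([0.0245, 0.0017, 0.0018], [0.06, 0.1, 11.64], [502.1, -118.4, 111.0])
14 ([0.0287, 0.0021, 0.0018], [0.07, 0.1, 13.64], [499.9, -114.7, 111.0])
16 ([0.033, 0.0028, 0.0018], [0.07, 0.1, 15.64], [497.7, -111.0, 111.0])
18 ([0.0372, 0.0035, 0.0018], [0.07, 0.1, 17.64], [495.8, -107.2, 111.0])
20 ([0.0414, 0.0044, 0.0018], [0.07, 0.1, 19.64], [493.9, -103.3, 111.0])
22 ([0.0455, 0.0055, 0.0018], [0.07, 0.1, 21.64], [492.2, -99.4, 111.0])
24 ([0.0496, 0.0067, 0.0018], [0.08, 0.1, 23.64], [490.6, -95.4, 111.0])
26 ([0.0537, 0.0081, 0.0018], [0.08, 0.09, 25.64], [489.2, -91.4, 111.0])
```

>>> {"name": "send_rows", "arguments": {
  "increments": [
    [[0.0031,0.0016,0.0],[0,0,1.6],1],
    [[0.0074,0.0013,0.0],[0,0,3.6],1],
    [[0.0116,0.0012,0.0],[0,0,5.6],1],
    [[0.0159,0.0012,0.0],[0,0,7.6],1],
    [[0.0202,0.0013,0.0],[0,0,9.6],1],
    [[0.0245,0.0017,0.0],[0,0,11.6],1],
    [[0.0287,0.0021,0.0],[0,0,13.6],1],
    [[0.033,0.0028,0.0],[0,0,15.6],1],
    [[0.0351,0.0032,0.0],[0,0,16.6],1],
    [[0.0372,0.0035,0.0],[0,0,17.6],1],
    [[0.0372,0.0035,0.0],[0,0,17.6],1]
  ]
}}

```text
t: 6.87
position: [495.3, -107.0, 112.2]
ee_rot: [[-0.348, 0.938, 0.001], [0.938, 0.348, -0.0], [-0.0, 0.0, -1.0]]
wrist_force: [0.0, -1.1, 2.0]
grip_width: 0.6
finger_force: 0.5
```

```bash
python3 - <<'E'
from h import *
o=r.get_obs(); print(o["t"],np.array(o["position"]).round(1),np.round(o["wrist_force"],2))
f=eyes.grab_frame("top"); 
for x in funnel(f): print(x)
cv2.imwrite("pics/t6.png",cv2.resize(f["pixels"][110:270,200:370],None,fx=3.7,fy=3.7,interpolation=cv2.INTER_CUBIC))
d=np.array(o["position"])[:2]-C; a=np.degrees(np.arctan2(d[1],d[0]));print(a,np.hypot(*d),a-np.degrees(13.5/np.hypot(*d)))
E
```

```text
6.8667 [ 495.3 -107.   112.2] [ 0.04 -1.12  1.95]
([273.8999938964844, 147.89999389648438], 21.4, 45, [772.6, -8.3], 172.8, 14.7)
([269.79998779296875, 143.0], 16.2, 145, [761.0, 2.2], 164.7, 19.3)
([226.60000610351562, 197.8000030517578], 19.5, 45, [636.5, 111.3], 166.4, 79.3)
([294.1000061035156, 173.8000030517578], 18.5, 45, [705.1, -63.4], 100.2, -6.4)
-153.56822125528618 123.01571639534913 -159.85597899951418
```

View pics/t6.png

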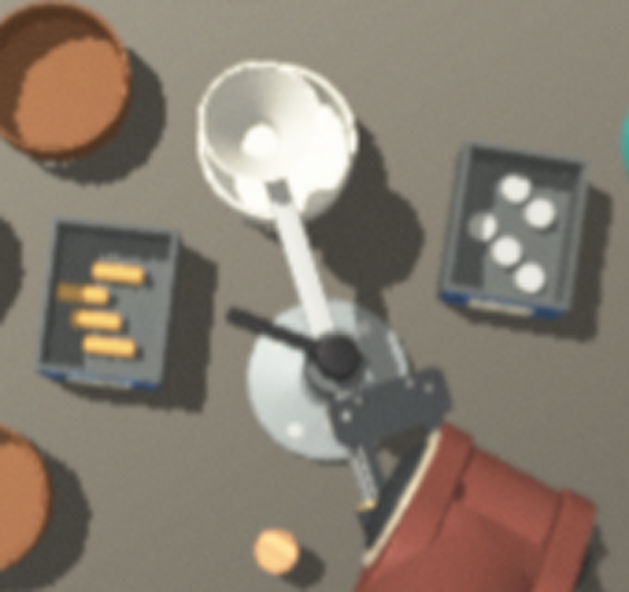

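The funnel is now nearly over the tin, with its rim centre at (270,143), the outlet at (270,147) and the tin at (275,149). About 6° is left, so I'll push 5° and measure again.

>>> {"name": "send_rows", "arguments": {
  "increments": [
    [[0.0022,-0.0002,0],[0,0,1],1],
    [[0.0043,-0.0004,0],[0,0,2],1],
    [[0.0064,-0.0005,0],[0,0,3],1],
    [[0.0086,-0.0006,0],[0,0,4],1],
    [[0.0107,-0.0007,0],[0,0,5],1],
    [[0.0107,-0.0007,0],[0,0,5],1],
    [[0.0107,-0.0007,0],[0,0,5],1]
  ]
}}

```text
t: 7.5
position: [490.4, -96.5, 111.8]
ee_rot: [[-0.265, 0.964, -0.001], [0.964, 0.265, 0.001], [0.001, -0.001, -1.0]]
wrist_force: [-0.0, 0.3, 0.9]
grip_width: 0.6
finger_force: 0.2
```

```bash
python3 - <<'E'
from h import *
o=r.get_obs(); print(o["t"],np.array(o["position"]).round(1),np.round(o["wrist_force"],2))
f=eyes.grab_frame("top"); g=eyes.grab_frame("scene")
for x in funnel(f): print(x)
d=np.array(o["position"])[:2]-C; a=np.degrees(np.arctan2(d[1],d[0]));print(a,np.hypot(*d),a-np.degrees(13.5/np.hypot(*d))+180)
a=cv2.resize(f["pixels"][120:190,235:315],(400,350),interpolation=cv2.INTER_CUBIC)
b=cv2.resize(g["pixels"][225:315,205:305],(400,360),interpolation=cv2.INTER_CUBIC)[:350]
cv2.imwrite("pics/c7.png",np.hstack([a,b]))
E
```

```text
7.5 [490.4 -96.5 111.8] [-0.05  0.32  0.87]
([273.1000061035156, 147.89999389648438], 20.5, 45, [772.6, -6.4], 173.2, 15.3)
([274.6000061035156, 141.10000610351562], 16.7, 145, [766.0, -9.5], 166.1, 14.9)
-158.96824945051694 123.35331100765394 14.76120120542356
```

View pics/c7.png

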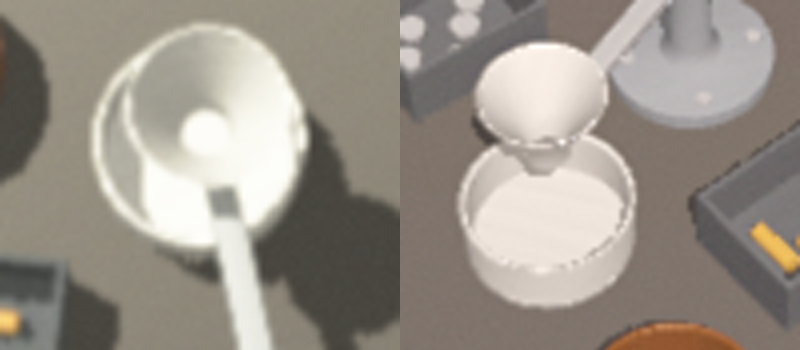

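```bash
python3 - <<'E'
from h import *
g=eyes.grab_frame("scene");f=eyes.grab_frame("top")
q=lambda x,y,z: onz(g,((x-400+.5)/4-.5+205,(y+.5)/4-.5+225),z).round(1)
t=lambda x,y,z: onz(f,((x+.5)/5-.5+235,(y+.5)/5-.5+120),z).round(1)
print("scene tin",q(546.5,203,45),q(459,205,45),q(634,205,45),"rim",q(541,95,145),"spout",q(543,165,85))
print("top tin",t(199.5,141,45),"rim",t(214,109,145),"spout",t(206,131,85))
E
```

```text
scene tin [780.1  -3.6  45. ] [820.7 -41.4  45. ] [741.4  36.5  45. ] rim [771.8  -8.9 145. ] spout [779.3  -4.1  85. ]
top tin [772.9 -10.   45. ] rim [765.5 -16.2 145. ] spout [768.8 -13.   85. ]
```

The top view shows the spout (206,131) inside the tin rim (centre (199,141)). Lateral error from tin centre is 3 mm or less: top y −10..−13 against −10, and scene y −4.1 against −3.6. The swing is done. I'll back off, lift, and go round to the far side of the clamp handle.

>>> {"name": "send_rows", "arguments": {
  "increments": [
    [[-0.012,0,0],[0,0,0],1],
    [[-0.03,0,0],[0,0,0],1],
    [[-0.03,0,-0.03],[0,0,0],1],
    [[-0.03,0,-0.07],[0,0,0],1],
    [[-0.03,0,-0.11],[0,0,0],1],
    [[-0.03,0,-0.12],[0,0,0],1],
    [[-0.03,0,-0.12],[0,0,0],1]
  ]
}}

```text
t: 8.28
position: [500.7, -128.0, 235.3]
ee_rot: [[-0.263, 0.965, 0.007], [0.965, 0.263, -0.002], [-0.004, 0.007, -1.0]]
wrist_force: [1.1, -1.0, -0.0]
grip_width: 0.3
finger_force: 0.0
```

```bash
python3 - <<'E'
from h import *
o=r.get_obs(); print(o["t"],np.array(o["position"]).round(1))
f=eyes.grab_frame("top"); 
for x in funnel(f): print(x)
print(rel(goal(69.8,58,45,232,-1)))
E
```

```text
8.2833 [ 500.7 -128.   235.3]
([275.0, 147.5], 21.0, 45, [773.7, -11.3], 173.1, 13.7)
([224.39999389648438, 139.60000610351562], 19.8, 45, [791.1, 123.2], 255.4, 43.4)
([0.1173, 0.1194, 0.0009], [0.09, 0.11, -54.5], [583.3, 17.8, 232.0])
```

>>> {"name": "send_rows", "arguments": {
  "increments": [
    [[0.03,0.01,-0.01],[0,0,-7],1],
    [[0.06,0.03,-0.01],[0,0,-14],1],
    [[0.09,0.06,-0.005],[0,0,-21],1],
    [[0.1173,0.09,0],[0,0,-28],1],
    [[0.1173,0.1194,0],[0,0,-35],1],
    [[0.1173,0.1194,0],[0,0,-42],1],
    [[0.1173,0.1194,0],[0,0,-49],1],
    [[0.1173,0.1194,0],[0,0,-54.5],1],
    [[0.1173,0.1194,0],[0,0,-54.5],1],
    [[0.1173,0.1194,0],[0,0,-54.5],1]
  ]
}}

```text
t: 9.17
position: [581.6, 18.3, 229.6]
ee_rot: [[-0.938, 0.347, -0.005], [0.347, 0.938, 0.0], [0.004, -0.001, -1.0]]
wrist_force: [-0.8, -0.3, -0.6]
grip_width: 0.5
finger_force: 0.0
```

```bash
python3 - <<'E'
from h import *
o=r.get_obs(); print(o["t"],np.array(o["position"]).round(1),np.round(o["qpos"],0))
print(rel(goal(69.8,58,40,130,-1)))
f=eyes.grab_frame("top"); 
E
```

```text
9.1667 [581.6  18.3 229.6] [-11.  28.  12.  91.  -6.  62.  72.]
([-0.0072, 0.0003, 0.0996], [-0.08, -0.25, -0.13], [588.0, 16.0, 130.0])
```

>>> {"name": "send_rows", "arguments": {
  "increments": [
    [[0,0,0.03],[0,0,0],1],
    [[0,0,0.06],[0,0,0],1],
    [[0,0,0.085],[0,0,0],1],
    [[0,0,0.1],[0,0,0],1],
    [[0,0,0.1],[0,0,0],1]
  ]
}}

```text
t: 9.63
position: [579.4, 18.6, 127.8]
ee_rot: [[-0.938, 0.346, -0.009], [0.346, 0.938, -0.001], [0.008, -0.004, -1.0]]
wrist_force: [-0.8, 0.1, -0.3]
grip_width: 0.5
finger_force: 0.0
```

```bash
python3 - <<'E'
from h import *
o=r.get_obs(); print(o["t"],np.array(o["position"]).round(1),np.round(o["wrist_force"],1))
print(rel(goal(69.8,58,20,130,-1)))
for k in range(0,92,5): print(k,rel(goal(69.8-k,58,12.5,130,-1))[:2])
E
```

```text
9.6333 [579.4  18.6 127.8] [-0.8  0.1 -0.3]
([-0.0289, 0.0006, -0.0025], [-0.21, -0.49, -0.06], [606.8, 9.1, 130.0])
0 ([-0.0364, 0.0006, -0.0025], [-0.21, -0.49, -0.06])
5 ([-0.0415, 0.0015, -0.0026], [-0.23, -0.48, 4.94])
10 ([-0.0467, 0.0019, -0.0026], [-0.25, -0.47, 9.94])
15 ([-0.0519, 0.0019, -0.0027], [-0.27, -0.46, 14.94])
20 ([-0.057, 0.0014, -0.0027], [-0.29, -0.44, 19.94])
25 ([-0.0621, 0.0005, -0.0028], [-0.31, -0.43, 24.94])
30 ([-0.0671, -0.0009, -0.0028], [-0.33, -0.42, 29.94])
35 ([-0.072, -0.0027, -0.0028], [-0.35, -0.41, 34.94])
40 ([-0.0766, -0.0049, -0.0029], [-0.37, -0.39, 39.94])
45 ([-0.0811, -0.0075, -0.0029], [-0.39, -0.38, 44.94])
50 ([-0.0853, -0.0105, -0.0029], [-0.41, -0.36, 49.94])
55 ([-0.0893, -0.0139, -0.0029], [-0.43, -0.35, 54.94])
60 ([-0.0929, -0.0175, -0.003], [-0.45, -0.33, 59.94])
65 ([-0.0962, -0.0215, -0.003], [-0.46, -0.31, 64.94])
70 ([-0.0992, -0.0258, -0.003], [-0.48, -0.3, 69.94])
75 ([-0.1018, -0.0303, -0.003], [-0.5, -0.28, 74.94])
80 ([-0.1039, -0.035, -0.003], [-0.52, -0.26, 79.94])
85 ([-0.1057, -0.0398, -0.003], [-0.53, -0.24, 84.94])
90 ([-0.107, -0.0448, -0.003], [-0.55, -0.22, 89.94])
```

>>> {"name": "send_rows", "arguments": {
  "increments": [
    [[-0.015,0,0],[0,0,0],1],
    [[-0.028,0,0],[0,0,0],1],
    [[-0.0364,0.0006,0],[0,0,0],1],
    [[-0.0415,0.0015,0],[0,0,5],1],
    [[-0.0467,0.0019,0],[0,0,10],1],
    [[-0.0519,0.0019,0],[0,0,15],1],
    [[-0.057,0.0014,0],[0,0,20],1],
    [[-0.0621,0.0005,0],[0,0,25],1],
    [[-0.0671,-0.0009,0],[0,0,30],1],
    [[-0.0671,-0.0009,0],[0,0,30],1]
  ]
}}

```text
t: 10.47
position: [644.7, -5.4, 132.2]
ee_rot: [[-0.639, 0.77, -0.002], [0.77, 0.639, 0.0], [0.001, -0.002, -1.0]]
wrist_force: [-3.1, 0.5, 1.3]
grip_width: 0.3
finger_force: 0.9
```

```bash
python3 - <<'E'
from h import *
o=r.get_obs(); print(o["t"],np.array(o["position"]).round(1),np.round(o["wrist_force"],1))
g=eyes.grab_frame("scene"); v=np.load("v.npz")["g"]
# old clamp end region in scene
e=px(g,[[630,12,171],[622,-10,171]]).round().astype(int); print([(p.tolist(),v[p[1],p[0]].tolist(),g["pixels"][p[1],p[0]].tolist()) for p in e])
for k in range(30,92,5): print(k,rel(goal(69.8-k,58,12.5,128,-1))[:2])
E
```

```text
10.4667 [644.7  -5.4 132.2] [-3.1  0.5  1.3]
[([288, 215], [53, 49, 55], [79, 72, 78]), ([284, 209], [54, 50, 54], [78, 73, 78])]
30 ([0.0016, -0.0023, 0.0042], [-0.06, -0.05, 0.09])
35 ([-0.0035, -0.0014, 0.0042], [-0.07, -0.05, 5.09])
40 ([-0.0086, -0.001, 0.0042], [-0.07, -0.05, 10.09])
45 ([-0.0138, -0.0011, 0.0042], [-0.07, -0.04, 15.09])
50 ([-0.019, -0.0016, 0.0041], [-0.07, -0.04, 20.09])
55 ([-0.0241, -0.0025, 0.0041], [-0.07, -0.04, 25.09])
60 ([-0.0291, -0.0039, 0.0041], [-0.08, -0.03, 30.09])
65 ([-0.0339, -0.0057, 0.0041], [-0.08, -0.03, 35.09])
70 ([-0.0386, -0.0079, 0.0041], [-0.08, -0.03, 40.09])
75 ([-0.043, -0.0105, 0.0041], [-0.08, -0.02, 45.09])
80 ([-0.0473, -0.0135, 0.0041], [-0.08, -0.02, 50.09])
85 ([-0.0512, -0.0169, 0.0041], [-0.08, -0.02, 55.09])
90 ([-0.0548, -0.0206, 0.0041], [-0.08, -0.01, 60.09])
```

>>> {"name": "send_rows", "arguments": {
  "increments": [
    [[-0.0035,-0.0014,0.003],[0,0,5],1],
    [[-0.0086,-0.001,0.003],[0,0,10],1],
    [[-0.0138,-0.0011,0.003],[0,0,15],1],
    [[-0.019,-0.0016,0.003],[0,0,20],1],
    [[-0.0241,-0.0025,0.003],[0,0,25],1],
    [[-0.0291,-0.0039,0.003],[0,0,30],1],
    [[-0.0339,-0.0057,0.003],[0,0,35],1],
    [[-0.0386,-0.0079,0.003],[0,0,40],1],
    [[-0.041,-0.0092,0.003],[0,0,43],1],
    [[-0.043,-0.0105,0.003],[0,0,45],1],
    [[-0.0452,-0.012,0.003],[0,0,47.5],1],
    [[-0.0473,-0.0135,0.003],[0,0,50],1],
    [[-0.0473,-0.0135,0.003],[0,0,50],1]
  ]
}}

```text
t: 11.6
position: [666.8, -49.3, 129.5]
ee_rot: [[0.175, 0.985, 0.003], [0.985, -0.175, 0.001], [0.002, 0.003, -1.0]]
wrist_force: [2.0, 2.4, -1.3]
grip_width: 0.4
finger_force: 0.8
```

```bash
python3 - <<'E'
from h import *
o=r.get_obs(); P=np.array(o["position"]);print(o["t"],P.round(1),np.round(o["wrist_force"],1))
d=P[:2]-C; h=np.hypot(*d); print("handle deg",np.degrees(np.arctan2(d[1],d[0]))-np.degrees(np.arcsin(12.5/h)),h)
for k in (80,82.5,85,87.5,90): print(k,rel(goal(69.8-k,58,12.5,130,-1))[:2])
E
```

```text
11.6 [666.8 -49.3 129.5] [ 2.   2.4 -1.3]
handle deg -9.06641838649013 61.40116310924923
80 ([-0.0012, -0.0019, -0.0005], [0.17, -0.1, 0.13])
82.5 ([-0.0037, -0.0014, -0.0005], [0.17, -0.1, 2.63])
85 ([-0.0063, -0.001, -0.0005], [0.17, -0.1, 5.13])
87.5 ([-0.0089, -0.0007, -0.0005], [0.16, -0.11, 7.63])
90 ([-0.0114, -0.0006, -0.0005], [0.16, -0.11, 10.13])
```

>>> {"name": "send_rows", "arguments": {
  "increments": [
    [[-0.0025,-0.001,0],[0,0,1.5],1],
    [[-0.0037,-0.001,0],[0,0,2.6],1],
    [[-0.005,-0.001,0],[0,0,3.9],1],
    [[-0.0063,-0.001,0],[0,0,5],1],
    [[-0.0063,-0.001,0],[0,0,5],1],
    [[-0.0063,-0.001,0],[0,0,5],1]
  ]
}}

```text
t: 12.1
position: [666.0, -52.4, 129.7]
ee_rot: [[0.258, 0.966, 0.005], [0.966, -0.258, 0.005], [0.006, 0.004, -1.0]]
wrist_force: [4.6, 5.6, 0.3]
grip_width: 0.8
finger_force: 3.3
```

The force is rising and the finger is lagging, so the handle is at or near its stop. One more firm nudge should show it.

>>> {"name": "send_rows", "arguments": {
  "increments": [
    [[-0.003,0,0],[0,0,1],1],
    [[-0.006,0,0],[0,0,2],1],
    [[-0.008,0,0],[0,0,2],1],
    [[-0.008,0,0],[0,0,2],1],
    [[-0.008,0,0],[0,0,2],1]
  ]
}}

```text
t: 12.52
position: [666.3, -52.3, 129.8]
ee_rot: [[0.285, 0.958, 0.009], [0.958, -0.286, 0.015], [0.017, 0.004, -1.0]]
wrist_force: [8.2, 14.1, 1.5]
grip_width: 0.3
finger_force: 7.5
```

It is against the stop: 16 N and no motion. I'll back off, lift and check.

>>> {"name": "send_rows", "arguments": {
  "increments": [
    [[0.0,0,0],[0,0,0],1],
    [[0.012,0,0],[0,0,0],1],
    [[0.025,0,0],[0,0,0],1],
    [[0.025,0,-0.03],[0,0,0],1],
    [[0.025,0,-0.07],[0,0,0],1],
    [[0.025,0,-0.11],[0,0,0],1],
    [[0.035,-0.04,-0.13],[0,0,0],1],
    [[0.06,-0.08,-0.13],[0,0,0],1],
    [[0.09,-0.12,-0.13],[0,0,0],1],
    [[0.12,-0.15,-0.13],[0,0,0],1],
    [[0.15,-0.18,-0.13],[0,0,0],1],
    [[0.18,-0.2,-0.13],[0,0,0],1],
    [[0.2,-0.2,-0.13],[0,0,0],1],
    [[0.2,-0.2,-0.13],[0,0,0],1],
    [[0.2,-0.2,-0.13],[0,0,0],1]
  ]
}}

```text
t: 13.77
position: [528.3, 187.2, 258.4]
ee_rot: [[0.291, 0.957, -0.001], [0.957, -0.291, -0.002], [-0.002, -0.001, -1.0]]
wrist_force: [0.4, -0.5, 0.0]
grip_width: 0.6
finger_force: 0.0
```

```bash
python3 - <<'E'
from h import *
o=r.get_obs(); print(o["t"],np.array(o["position"]).round(1),np.round(o["wrist_force"],1))
f=eyes.grab_frame("top"); 
for x in funnel(f): print(x)
a=cv2.resize(f["pixels"][110:290,190:370],(600,600),interpolation=cv2.INTER_CUBIC)
cv2.imwrite("pics/fin.png",a)
E
```

```text
13.7667 [528.3 187.2 258.4] [ 0.4 -0.5  0. ]
([287.79998779296875, 210.89999389648438], 21.3, 45, [606.7, -49.2], 3.3, 68.0)
([275.0, 141.10000610351562], 16.9, 145, [766.0, -10.4], 165.9, 14.6)
([295.6000061035156, 210.10000610351562], 15.1, 145, [599.9, -64.2], 13.3, -115.2)
```

View pics/fin.png

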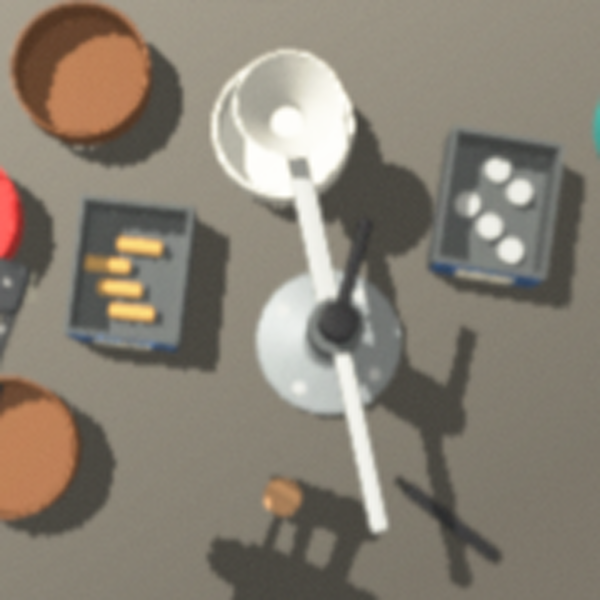

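The picture shows the clamp handle pointing ahead and right (end at (365,222)), the outlet (287,122) inside the tin (284,130), and bins, cork and crayon in place. Lateral error is about 3 mm or less, and the robot is clear.

```bash
python3 -c "
from workcell import r
print(r.sign_off())"
```

```text
the job is handed in; nothing more can be done
None
```

The job is handed in at 13.8 s: the spout is over the tin to within about 3 mm sideways (it sits 4–7 mm closer to the post than the tin's centre, which the swing can't change), the clamp handle is hard against its stop, the tin, bins, cork and crayon look unmoved in the last picture, and a first push that passed over the tiller moved nothing.

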